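# Pack the power-supply kit

## Task

Pack the power-supply kit in the black tray: stand the larger capacitor in the round pocket, the larger transformer in the squarish pocket and the larger heat sink in the long pocket, each seated on its pocket's floor and upright as it stands now. The smaller capacitor, smaller transformer and smaller heat sink belong to another product: leave them where they are.

Things in the scene. Friction and masses are not known exactly. Their poses are not given: they have to be found in the camera images.
- large_capacitor: WANTED. The fatter of two upright black cylinders with bare aluminium tops: diameter 35 mm, 45 mm tall, about 60 g. Origin at the centre of its underside, z up; its yaw is of no account.
- large_transformer: WANTED. The bigger of two laminated-steel transformers: steel core 48 mm (x) by 24 mm (y) by 42 mm tall, with a white and copper coil through it, 33 mm (x) by 44 mm (y), reaching only 35 mm up; 48 x 44 mm overall, about 250 g. Origin at the centre of its underside, z up; easily gripped on the two ends of the core (48 mm apart along x) near its top.
- large_heatsink: WANTED. The longer of two bare aluminium finned heat sinks: 64 mm (x) by 24 mm (y) by 42 mm tall, about 110 g; the vertical fins lie across y, so it is gripped 24 mm wide along y. Origin at the centre of its underside, z up; x is its length.
- small_capacitor: LEAVE. The thin look-alike: diameter 22 mm, 45 mm tall. Origin at the centre of its underside, z up; must not be moved.
- small_transformer: LEAVE. The small look-alike: core 34 mm (x) by 18 mm (y) by 42 mm tall, coil 32 mm along y. Origin at the centre of its underside, z up; must not be moved.
- small_heatsink: LEAVE. The short look-alike: 34 mm (x) by 24 mm (y) by 42 mm tall. Origin at the centre of its underside, z up; must not be moved.
- round_pocket: Insert with a round pocket 54 mm in diameter. Fixed in the black kit tray, in one of its three places: a 94 x 94 mm grey plate with a black pocket floor. Origin at the centre of the plate's underside, 4 mm above the table; the pocket is centred on it, 8 mm deep, its floor 4 mm and the plate's top 12 mm above the origin.
- square_pocket: Insert with a squarish pocket, 66 mm along its x by 62 mm along its y (for the transformer, core ends along x). Fixed in the black kit tray, in one of its three places: a 94 x 94 mm grey plate with a black pocket floor. Origin at the centre of the plate's underside, 4 mm above the table; the pocket is centred on it, 8 mm deep, its floor 4 mm and the plate's top 12 mm above the origin.
- long_pocket: Insert with a long narrow pocket, 82 mm along its x by 42 mm along its y (for the heat sink, its length along x). Fixed in the black kit tray, in one of its three places: a 94 x 94 mm grey plate with a black pocket floor. Origin at the centre of the plate's underside, 4 mm above the table; the pocket is centred on it, 8 mm deep, its floor 4 mm and the plate's top 12 mm above the origin.
- kit_tray: The low black tray, fixed, 112 mm (x) by 304 mm (y), rim 12 mm high; its three inserts sit in a row along its y, 98 mm apart, turned as it is. Origin at the centre of its underside. The six parts stand on the table nearby, at least 100 mm apart between centres; a small circuit board and a dish, at most 10 mm high, lie among them. Nothing taller than 45 mm stands close to them.

How it is judged:
By the outcome, as a careful person would: the job done as asked, in the order asked, and still so for the second after the job is handed in, with the robot touching nothing.
It also fails if it takes over 83 s, if anything falls off the work surface, if the arm or the gripper's body presses on something with over 40 N, if the wrist force passes 120 N, or if a joint passes its speed limit or range.

## Robot

A 6-joint arm with a two-finger parallel gripper is mounted at the origin on the work surface. World frame = base frame: x ahead of the robot, y to its left, z up, the work surface at z = 0. Lengths are in m, angles in degrees, forces in N, time in s.
With the tool pointing down it reaches from about 0.35 to 0.875 m from the base axis. Payload 4.2 kg.
Tool frame: the origin (TCP) lies at the very end of the fingers, on their centre line; the grasp point (between the pads) lies 19 mm behind it; z points along the fingers, y is the line along which they close (so a half turn about z gives the same grasp; the last joint's range is limited). The gripper opens to 87 mm and grips with 3 to 60 N. Pads are 19 mm wide; open, the fingers measure 117 mm over their backs; the gripper's body (75 mm by 190 mm) begins 51 mm behind the grasp point.
Start: joints at [-62.533, 22.042, 0.453, 0, -68.411, -14.817], TCP at [0.137, -0.61, 0.184] pointing down, gripper open.
Joint ranges: [-179.83, 179.83], [-69.29, 118.12], [-61.27, 80.66], [-181.25, 117.63], [-171.15, -9.14], [-177.46, 177.46]. Speed limits (degrees/s): [159.86, 159.86, 180, 180, 180, 180].

## Interface

Orientations are given as a 3x3 rotation matrix whose columns are the frame's x, y, z axes.
In Python, from station import sense, cams, r gives the robot as it stands. The module is installed in compiled form; this text tells all that it offers.
- The arm moves only by the tool step_arm, never from a script. Its argument "targets" is text: rows parted by semicolons, each of 4 numbers parted by spaces: the shift along the tool's x, y, z in cm, then the turn about the tool's z in degrees. In form: x y z turn; .... A call has 1 to 12 rows; each row shifts and turns the commanded pose from where the row before left it, along the tool's axes as they then stand; what a row does not reach is not made up. A row lasts 1/12 s, in which the tool goes at most 41.7 mm and 7.16 degrees, less where a joint would pass 70% of its speed; a pose out of reach is approached as far as the arm can. A call with a gripper value outside its range is refused whole. "claw" is the finger opening in cm, from 0 to 8.7, set as the call begins (left out, the last holds). The fingers move at their own pace and stop on an object; the grip force is fixed at half the most. Time passes only in rows, so rows that do not move let the fingers close. It gives the time, the measured TCP pose, the force, the opening and the grip force at its end, in the units of the state.
- sense(): the state, without advancing time (a new reading comes with each control period).
- cams.capture(name): name is "side" or "top"; returns a dict with "frame" (400x640x3 uint8, blue, green, red), "vertical_fov" (degrees; the focal length in pixels is half the picture's height over the tangent of half this angle, whatever the lens; pixels are square), "cx", "cy" (the principal point, pixels), "eye" and "rotation" of the camera in the world. Camera axes: x right, y down, z forward; pixel columns grow to the right and rows downward; lengths in m; the calibration is good to about 2 mm. A picture is of the moment at which its call begins. There is no depth.
- r.finish_job(): hands the job in; it is judged then, once.
The state is a dict: "time_s": time; "joints": joint angles; "joint_velocities": joint speeds; "effort": joint torques, N m; "tcp_pos": TCP position; "ee_rot": TCP orientation; "wrist_force": force on the tool from outside, world axes, zero at the start; "moment": the same for the moment, N m; "gripper_width": opening from 0.0 (shut) to 1.0 (fully open); "gripper_force": force on a finger pad.
Only numpy, scipy, OpenCV 4.12 (cv2) and the standard library are available. Lean on these libraries where they do the work, as an engineer would, in place of code of your own. Each camera call takes 0.05 s, during which the arm holds its last target. There are 200 camera calls.

## Working session

There is one attempt and no reset: what is moved stays moved. The work goes in short steps, Python scripts to look and compute and a tool call to move; the robot and the scene stay as the last step left them, time stands still between calls to the robot, and variables do not carry over. Pictures are saved under pics/ and viewed, at most 15 in all, crops included, and the job is handed in when it is done.

Besides the shell and the picture viewer there is one more tool, called after "Call:" by a JSON object that holds its "api" and its "payload". step_arm: Moves the arm, as the interface text tells. Its arguments: {"type":"object","properties":{"targets":{"type":"string"},"claw":{"type":"number"}},"required":["targets"]}

```bash
mkdir -p pics; python3 - <<'E'
from station import sense,cams,r
import cv2,pickle,numpy as np
d={}
for n in("top","side"):
    c=cams.capture(n);d[n]=c;cv2.imwrite(f"pics/{n}0.png",c["frame"]);print(n,c["vertical_fov"],c["cx"],c["cy"],c["eye"],c["rotation"],[k for k in c])
pickle.dump(d,open("c0.pkl","wb"))
print(sense())
E
```

```text
top 47.1210867109111 317.1777176721559 196.25923698787017 [0.39354292 0.01743174 1.08023008] [[-0.02021245 -0.98768586  0.15513898]
 [-0.99958749  0.01679679 -0.02329627]
 [ 0.02040356 -0.15554586 -0.98761793]] ['frame', 'vertical_fov', 'cx', 'cy', 'eye', 'rotation']
side 57.201961939509324 309.67257051763136 189.96782500079772 [0.12780377 0.47682055 0.51430542] [[-0.73416551 -0.42395387  0.53034339]
 [-0.67886009  0.44425486 -0.58462517]
 [ 0.01224648 -0.78924061 -0.61396196]] ['frame', 'vertical_fov', 'cx', 'cy', 'eye', 'rotation']
{'time_s': 0.1, 'joints': array([-6.25328039e+01,  2.20861593e+01,  3.88362102e-01, -2.50748115e-02,
       -6.84129651e+01, -1.48166321e+01]), 'joint_velocities': array([-0.01223802, -0.13036049,  0.16800433,  0.08131971, -0.10326178,
       -0.02458849]), 'effort': array([-1.49962671e-04, -3.91690600e+01,  1.87934536e+01,  4.23188344e+00,
        1.34356355e-02, -8.30294357e-05]), 'tcp_pos': array([ 0.13675388, -0.60922169,  0.18287693]), 'ee_rot': array([[-9.75759178e-01, -2.18846396e-01, -5.30569570e-04],
       [-2.18847015e-01,  9.75757328e-01,  1.90291779e-03],
       [ 1.01260446e-04,  1.97290306e-03, -9.99998049e-01]]), 'wrist_force': array([ 0.47885614, -0.20847102,  0.39661408]), 'moment': array([-0.02089703,  0.02407041,  0.05336036]), 'gripper_force': 0.0, 'gripper_width': 0.9981538979800493}
```

View pics/top0.png

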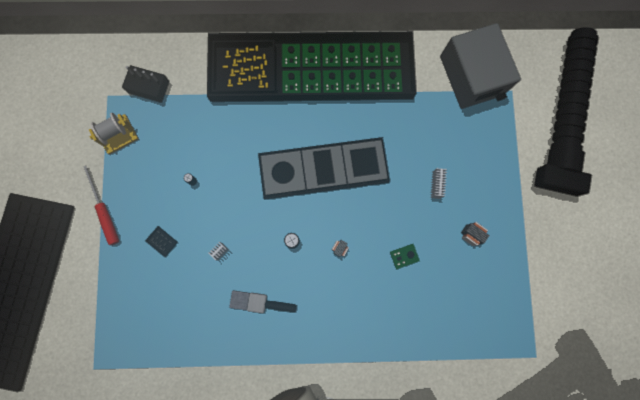

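View pics/side0.png

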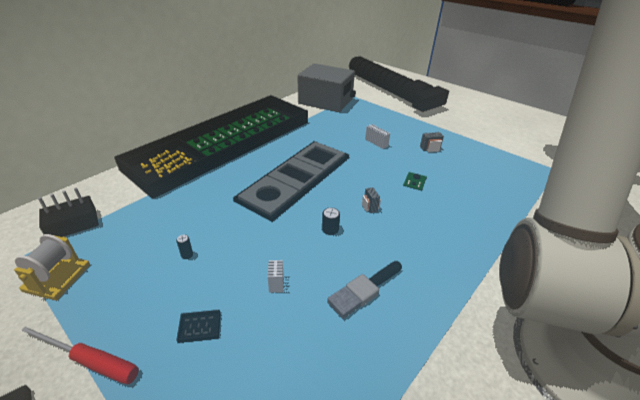

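```bash
cat > h.py <<'E'
import cv2,numpy as np,pickle
def ray(c,uv,z):
    uv=np.atleast_2d(uv).astype(float);f=200/np.tan(np.radians(c["vertical_fov"]/2))
    d=np.c_[(uv-[c["cx"],c["cy"]])/f,np.ones(len(uv))]@np.array(c["rotation"]).T
    e=np.array(c["eye"]);return (e+d*((z-e[2])/d[:,2])[:,None])[:,:2]
def proj(c,p):
    f=200/np.tan(np.radians(c["vertical_fov"]/2));q=(np.atleast_2d(p)-c["eye"])@np.array(c["rotation"])
    return q[:,:2]/q[:,2:]*f+[c["cx"],c["cy"]]
def mask(c):
    h=cv2.cvtColor(c["frame"],cv2.COLOR_BGR2HSV)
    return (~((abs(h[...,0].astype(int)-101)<10)&(h[...,1]>90))).astype(np.uint8)*255
def blobs(c):
    return [k for k in cv2.findContours(mask(c),cv2.RETR_EXTERNAL,cv2.CHAIN_APPROX_NONE)[0] if 60<cv2.contourArea(k)<12000]
E
python3 - <<'E'
from h import *
d=pickle.load(open("c0.pkl","rb"));t=d["top"];s=d["side"]
print(cv2.cvtColor(t["frame"],cv2.COLOR_BGR2HSV)[[210,300],[400,150]])
for n in d:
  c=d[n]
  for k in blobs(c):
    m=cv2.moments(k);u=[m["m10"]/m["m00"],m["m01"]/m["m00"]]
    P=ray(c,k[:,0],0.042).astype(np.float32);R=cv2.minAreaRect(P*1000)
    print(n,np.round(u,1),m["m00"],"xy@.022",ray(c,u,.022).round(4),"rect@.042",np.round(R[0],1),np.round(R[1],1),round(R[2],1))
f=t["frame"]
tiles=[]
for (u,v) in [(292,241),(475,234),(439,184),(324,168)]:
    w,hh=(24,18) if u!=324 else (72,54)
    tiles.append(cv2.resize(f[v-hh:v+hh,u-w:u+w],(400,300),interpolation=cv2.INTER_NEAREST))
cv2.imwrite("pics/crop.png",np.vstack([np.hstack(tiles[:2]),np.hstack(tiles[2:])]))
f=s["frame"];tiles=[]
for (u,v) in [(331,221),(431,142),(378,136),(292,180)]:
    w,hh=(32,24) if u!=292 else (72,54)
    tiles.append(cv2.resize(f[v-hh:v+hh,u-w:u+w],(400,300),interpolation=cv2.INTER_NEAREST))
cv2.imwrite("pics/crops.png",np.vstack([np.hstack(tiles[:2]),np.hstack(tiles[2:])]))
E
```

```text
[[ 99 106 166]
 [ 99 105 163]]
side [353.2 295.5] 1198.0 xy@.022 [[0.3161 0.1617]] rect@.042 [308.5 172.9] [82.7 46. ] 80.6
side [275.2 276. ] 460.0 xy@.022 [[0.4353 0.2205]] rect@.042 [424.1 230.2] [25.7 65.7] 46.0
side [182.2 238.1] 69.5 xy@.022 [[0.6255 0.2788]] rect@.042 [605.5 286.4] [20.2 19.9] 43.4
side [330.9 212.8] 135.0 xy@.022 [[0.4708 0.0336]] rect@.042 [457.   51.7] [30.1 33.2] 73.9
side [370.9 200.5] 329.0 xy@.022 [[ 0.4346 -0.0547]] rect@.042 [425.  -37.3] [36.5 81.9] 34.1
side [414.4 181.3] 217.5 xy@.022 [[ 0.403  -0.1796]] rect@.042 [ 393.  -155.9] [40.  55.6] 17.9
side [290.5 177.9] 3266.0 xy@.022 [[0.615  0.0054]] rect@.042 [596.2   5.3] [106.4 286. ] 6.7
side [431.5 141.6] 361.5 xy@.022 [[ 0.461  -0.3685]] rect@.042 [ 449.4 -336.6] [ 51.1 114.9] 21.6
side [377.1 135.8] 403.5 xy@.022 [[ 0.583  -0.2936]] rect@.042 [ 565.3 -264.8] [ 64.5 123.6] 32.5
```

View pics/crop.png

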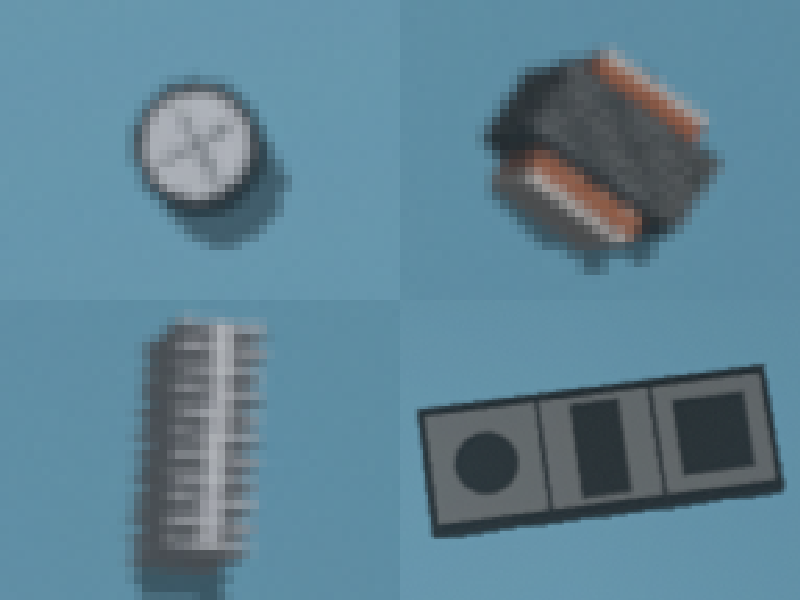

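View pics/crops.png

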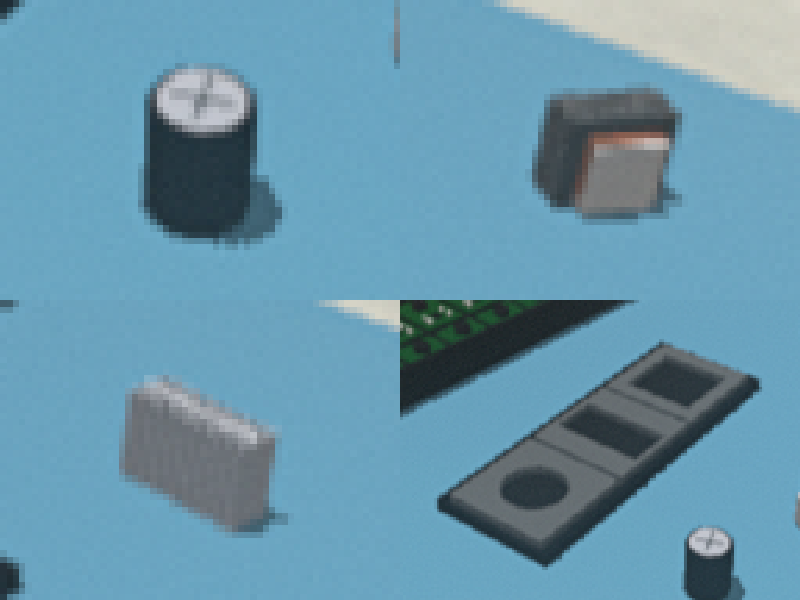

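```bash
python3 - <<'E'
from h import *
d=pickle.load(open("c0.pkl","rb"));t=d["top"];s=d["side"]
g=cv2.cvtColor(t["frame"],cv2.COLOR_BGR2GRAY);hs=cv2.cvtColor(t["frame"],cv2.COLOR_BGR2HSV)
# grey plates -> pockets as holes, for both cameras
for n,roi in(("top",(130,205,250,400)),("side",(135,225,225,355))):
    c=d[n];hs=cv2.cvtColor(c["frame"],cv2.COLOR_BGR2HSV);y0,y1,x0,x1=roi
    sub=hs[y0:y1,x0:x1];m=((sub[...,2]<70)).astype(np.uint8)*255
    for k in cv2.findContours(m,cv2.RETR_LIST,cv2.CHAIN_APPROX_NONE)[0]:
        a=cv2.contourArea(k)
        if a<80: continue
        P=ray(c,k[:,0]+[x0,y0],.016).astype(np.float32)*1000
        M=cv2.moments(P);R=cv2.minAreaRect(P);print(n,a,"rect",np.round(R[0],1),np.round(R[1],1),round(R[2],1),"cen",round(M["m10"]/M["m00"],1),round(M["m01"]/M["m00"],1))
# cap tops
for n,uv in(("top",(291,240)),("side",(331,212))):
    c=d[n];b=cv2.cvtColor(c["frame"],cv2.COLOR_BGR2HSV);m=((b[...,1]<60)&(b[...,2]>110)).astype(np.uint8)
    m=cv2.morphologyEx(m,cv2.MORPH_CLOSE,np.ones((3,3)));_,L,st,ce=cv2.connectedComponentsWithStats(m)
    i=L[uv[1],uv[0]-4];print(n,i,st[i],ce[i],ray(c,ce[i],.045).round(4))
T=np.array([[562,62],[718,160],[665,232],[515,140]],float);T=(T-[400,0])/8.333+[475-24,234-18]-.5
H=np.array([[180,322],[265,322],[250,555],[162,555]],float);H=(H-[0,300])/8.333+[439-24,184-18]-.5
for Q in(T,H):
    P=ray(t,Q,.042);print(P.round(4).tolist(),"c",P.mean(0).round(4),"edges",[(np.linalg.norm(P[i]-P[i-1])*1000).round(1) for i in range(4)],"ang",[np.degrees(np.arctan2(*(P[i]-P[i-1])[::-1])).round(1) for i in range(4)])
    print("in side px",proj(s,np.c_[P,[.042]*4]).round(1).tolist())
for k in cv2.findContours(mask(t),cv2.RETR_LIST,cv2.CHAIN_APPROX_NONE)[0]:
    a=cv2.contourArea(k)
    if 30<a<6000:
        R=cv2.minAreaRect(ray(t,k[:,0],.042).astype(np.float32)*1000);print(a,np.round(R[0],1),np.round(R[1],1),round(R[2],1))
E
```

```text
top 337.0 rect [620.3  73.2] [49.7 48.3] 89.1 cen 620.3 73.2
top 520.5 rect [631.9 -23.9] [80.6 40.6] 6.8 cen 631.8 -23.8
top 619.0 rect [ 643.5 -121.2] [64.9 60.5] 7.0 cen 643.5 -121.2
top 5026.0 rect [631.9 -24.1] [101.3 297.1] 6.9 cen 631.7 -24.0
top 5541.0 rect [629.4 -24.3] [110.7 298.2] 6.8 cen 629.4 -24.5
side 89.5 rect [463.   43.4] [30.5 29.7] 41.1 cen 460.2 47.7
side 192.5 rect [614.4  75.2] [45.3 42.6] 85.0 cen 614.9 74.7
side 231.0 rect [627.2 -21.7] [76.2 33.9] 6.4 cen 627.5 -21.4
side 536.5 rect [618.8 -15.4] [114.2 302.1] 6.5 cen 576.6 8.4
side 224.0 rect [ 639.3 -118.3] [61.1 51.7] 9.6 cen 639.1 -117.8
side 687.5 rect [790.8 -21.6] [149.6 132.9] 44.0 cen 816.0 -24.0
top 48 [285 234  13  13 141] [290.93617021 239.80141844] [[0.458 0.054]]
side 68 [324 208  15  10 126] [330.8968254  212.45238095] [[0.4554 0.0536]]
[[0.4889, -0.3552], [0.4613, -0.3962], [0.442, -0.3801], [0.4678, -0.3407]] c [ 0.465 -0.368] edges [np.float64(25.6), np.float64(49.5), np.float64(25.2), np.float64(47.1)] ang [np.float64(-34.4), np.float64(-124.0), np.float64(140.2), np.float64(56.8)]
in side px [[421.1, 133.1], [438.1, 131.2], [441.9, 135.9], [425.6, 137.9]]
[[0.6182, -0.2852], [0.6178, -0.309], [0.552, -0.3006], [0.5524, -0.2761]] c [ 0.5851 -0.2927] edges [np.float64(66.3), np.float64(23.9), np.float64(66.3), np.float64(24.5)] ang [np.float64(-7.8), np.float64(-90.9), np.float64(172.7), np.float64(89.0)]
in side px [[365.5, 126.0], [370.7, 123.1], [389.3, 132.3], [384.0, 135.5]]
821.5 [319.7 118.7] [145.5  42.5] 80.8
429.5 [ 417.2 -200.9] [41.8 57.2] 18.2
210.5 [436.3 217.6] [28.9 37.2] 44.9
199.0 [438.  -55.7] [35.1 36.4] 61.6
160.0 [457.8  54. ] [31.6 31.5] 88.9
449.0 [461.1 345.8] [58.  42.1] 50.1
450.5 [ 463.7 -364.4] [57. 54.] 51.0
63.0 [605.3 289.5] [21.3 20.5] 1.3
391.5 [ 583.5 -288.2] [34.1 73.9] 83.2
5587.0 [624.3 -23. ] [108.4 292.8] 6.9
```

Call:
{"api": "step_arm", "payload": {"targets": "-1.91 2.4 0 0;-1.91 2.4 0 0;-1.91 2.4 0 0;-1.91 2.4 0 0;-1.91 2.4 0 0;-1.91 2.4 0 0;-1.91 2.4 0 0;-1.91 2.4 0 0;-1.91 2.4 0 0;-1.91 2.4 0 0;-1.91 2.4 0 0;-1.91 2.4 0 0", "claw": 8.7}}

```text
time_s: 1.1
tcp_pos: [0.2975, -0.2771, 0.1837]
ee_rot: [[-0.976, -0.219, -0.0], [-0.219, 0.976, 0.0], [0.0, 0.0, -1.0]]
wrist_force: [-0.5, -0.2, 0.6]
gripper_width: 0.997
gripper_force: 0.0
```

Call:
{"api": "step_arm", "payload": {"targets": "-1.91 2.4 0 0;-1.91 2.4 0 0;-1.91 2.4 0 0;-1.91 2.4 0 0;-1.91 2.4 0 0;-1.91 2.4 0 0;-1.91 2.4 0 0;-1.91 2.4 0 0;-1.91 2.4 0 0;-1.91 2.4 0 0;-1.91 2.4 0 0;-1.91 2.4 0 0"}}

```text
time_s: 2.1
tcp_pos: [0.4581, 0.0541, 0.1836]
ee_rot: [[-0.976, -0.219, -0.001], [-0.219, 0.976, -0.0], [0.001, 0.0, -1.0]]
wrist_force: [0.2, 0.2, -0.1]
gripper_width: 1.002
gripper_force: 0.0
```

Call:
{"api": "step_arm", "payload": {"targets": "0 0 2 0;0 0 2 0;0 0 2 0;0 0 2 0;0 0 0 0;0 0 0 0;0 0 0 0"}}

```text
time_s: 2.68
tcp_pos: [0.4588, 0.0528, 0.1048]
ee_rot: [[-0.976, -0.219, 0.001], [-0.219, 0.976, 0.0], [-0.001, -0.0, -1.0]]
wrist_force: [-1.8, -0.3, 0.8]
gripper_width: 1.004
gripper_force: 0.0
```

Call:
{"api": "step_arm", "payload": {"targets": "0 0 2 0;0 0 2 0;0 0 2 0;0 0 2 0;0 0 1 0;0 0 0 0;0 0 0 0"}}

```text
time_s: 3.27
tcp_pos: [0.459, 0.0529, 0.0148]
ee_rot: [[-0.976, -0.219, 0.002], [-0.219, 0.976, 0.0], [-0.002, 0.0, -1.0]]
wrist_force: [-0.2, -0.2, 0.4]
gripper_width: 1.002
gripper_force: 0.0
```

Call:
{"api": "step_arm", "payload": {"targets": "0 0 0 0;0 0 0 0;0 0 0 0;0 0 0 0;0 0 0 0;0 0 0 0;0 0 0 0;0 0 0 0;0 0 0 0;0 0 0 0", "claw": 2.5}}

```text
time_s: 4.1
tcp_pos: [0.458, 0.0526, 0.0138]
ee_rot: [[-0.976, -0.219, -0.0], [-0.219, 0.976, -0.0], [0.0, -0.0, -1.0]]
wrist_force: [-0.2, 0.2, -0.2]
gripper_width: 0.342
gripper_force: 0.0
```

Call:
{"api": "step_arm", "payload": {"targets": "0 0 0 0;0 0 0 0;0 0 0 0"}}

```text
time_s: 4.35
tcp_pos: [0.458, 0.0526, 0.0138]
ee_rot: [[-0.976, -0.219, -0.0], [-0.219, 0.976, -0.0], [0.0, -0.0, -1.0]]
wrist_force: [0.1, -0.4, 0.0]
gripper_width: 0.298
gripper_force: 0.0
```

```bash
python3 - <<'E'
from station import sense,cams
import cv2,numpy as np
s=cams.capture("side")["frame"][150:270,250:410];t=cams.capture("top")["frame"][180:300,210:370]
cv2.imwrite("pics/g1.png",np.vstack([cv2.resize(x,(400,300)) for x in(s,t)]))
q=sense();print(q["gripper_width"],q["gripper_force"],q["wrist_force"])
E
```

```text
0.2921920565906278 0.0 [-0.31365442 -0.5622186  -0.5909932 ]
```

View pics/g1.png

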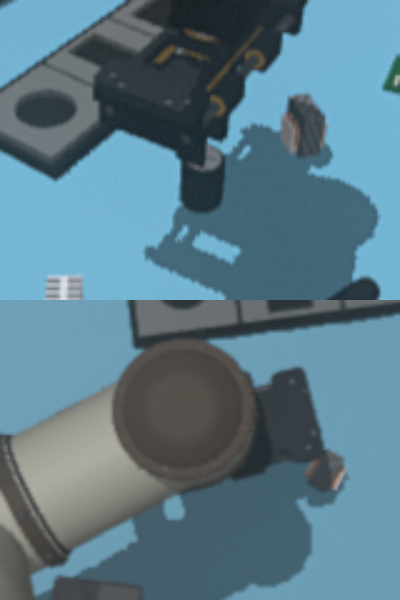

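```bash
python3 - <<'E'
from station import sense,cams
from h import *
c=cams.capture("side");f=c["frame"].copy();p=sense()["tcp_pos"]
y=np.array([-.219,.976,0])
pts=np.array([p-y*.0125,p+y*.0125,p+[0,0,.05],[.4575,.054,.045]])
q=proj(c,pts);print(q.round(1).tolist(),sense()["joints"])
f=f[140:260,250:410];f=cv2.resize(f,None,fx=5,fy=5,interpolation=cv2.INTER_CUBIC)
for i,(u,v) in enumerate(q): cv2.circle(f,(int((u-250+.5)*5),int((v-140+.5)*5)),3,[(0,0,255),(0,255,0),(255,0,0),(0,255,255)][i],-1)
cv2.imwrite("pics/g2.png",f)
E
```

```text
[[332.4, 219.7], [326.5, 227.1], [330.7, 204.2], [329.9, 212.1]] [ 2.68330016e+01  1.84965487e+01 -3.46056926e+01 -1.54972324e-03
 -3.68986230e+01 -1.04182093e+02]
```

View pics/g2.png

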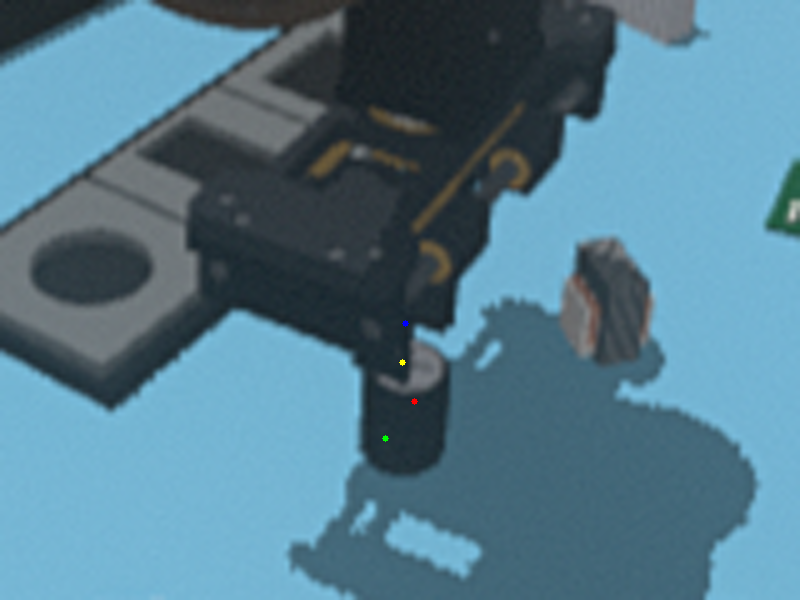

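```bash
python3 - <<'E'
from station import sense,cams
from h import *
q=sense();p=q["tcp_pos"];R=q["ee_rot"]
for n in("side","top"):
  c=cams.capture(n)
  for z in(.07,.104):
    P=[p+R@[sx*.0375,.095*sy,-z] for sx,sy in((1,1),(-1,1),(-1,-1),(1,-1))]
    print(n,z,proj(c,P).round(0).tolist(), ((proj(c,P)-[250,140])*5).round().tolist())
  f=c["frame"]; cv2.imwrite(f"pics/{n}3.png",cv2.resize(f[130:270,200:400],(800,560),interpolation=cv2.INTER_CUBIC))
E
```

```text
side 0.07 [[325.0, 234.0], [287.0, 218.0], [336.0, 166.0], [369.0, 177.0]] [[374.0, 471.0], [184.0, 392.0], [431.0, 129.0], [597.0, 183.0]]
side 0.104 [[326.0, 219.0], [286.0, 203.0], [337.0, 152.0], [371.0, 163.0]] [[378.0, 395.0], [181.0, 317.0], [436.0, 60.0], [607.0, 113.0]]
top 0.07 [[252.0, 266.0], [244.0, 232.0], [329.0, 212.0], [338.0, 245.0]] [[9.0, 631.0], [-29.0, 461.0], [396.0, 358.0], [438.0, 526.0]]
top 0.104 [[250.0, 266.0], [242.0, 231.0], [330.0, 210.0], [339.0, 244.0]] [[-1.0, 631.0], [-40.0, 455.0], [400.0, 349.0], [444.0, 521.0]]
```

View pics/top3.png

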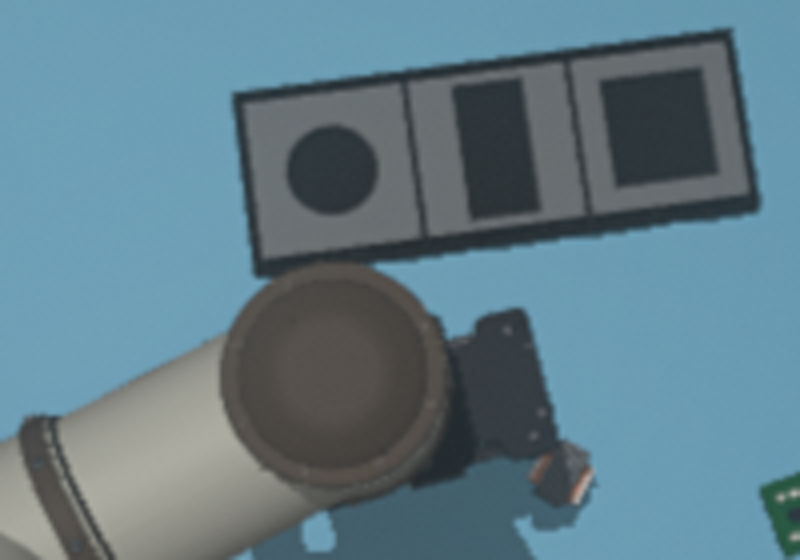

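Call:
{"api": "step_arm", "payload": {"targets": "0 0 0 0;0 0 0 0;0 0 0 0;0 0 0 0;0 0 0 0;0 0 0 0;0 0 0 0;0 0 0 0;0 0 0 0;0 0 0 0", "claw": 8.7}}

```text
time_s: 5.43
tcp_pos: [0.458, 0.0526, 0.0139]
ee_rot: [[-0.976, -0.219, 0.0], [-0.219, 0.976, -0.0], [-0.0, -0.0, -1.0]]
wrist_force: [-0.3, -0.1, 0.3]
gripper_width: 0.949
gripper_force: 0.0
```

```bash
python3 - <<'E'
from station import sense,cams
from h import *
q=sense();p=q["tcp_pos"];R=q["ee_rot"];c=cams.capture("side");print(p,q["gripper_width"])
f=cv2.resize(c["frame"][140:260,250:410],None,fx=5,fy=5,interpolation=cv2.INTER_CUBIC)
f=cv2.convertScaleAbs(f,alpha=1.6,beta=20)
for dz,col in((0,(0,0,255)),(.034,(0,255,0))):
  for sx in(-1,1):
   for yy in(.0435,.0585,-.0435,-.0585):
    u,v=proj(c,p+R@[sx*.0095,yy,-dz])[0];cv2.circle(f,(int((u-249.5)*5),int((v-139.5)*5)),2,col,-1)
cv2.imwrite("pics/g4.png",f)
E
```

```text
[0.4580461  0.05261361 0.01385172] 0.9486443834765615
```

View pics/g4.png

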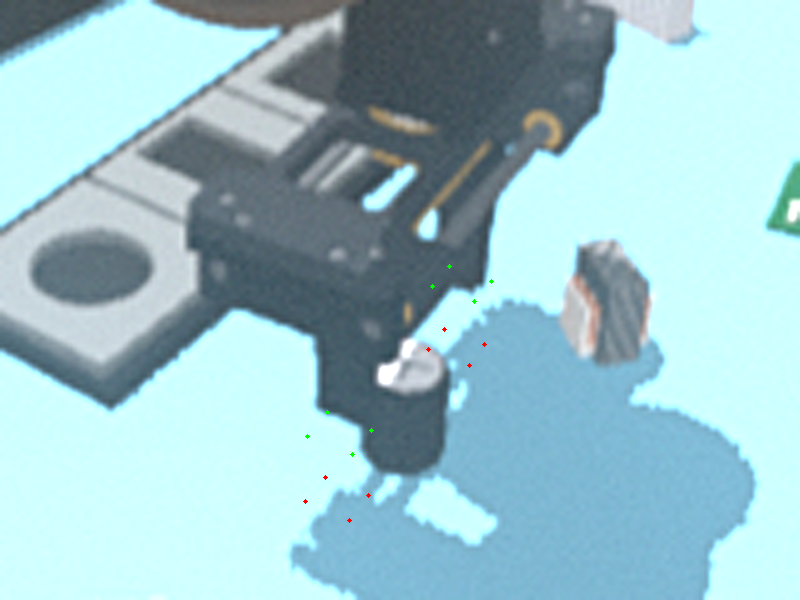

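Call:
{"api": "step_arm", "payload": {"targets": "0 0 1 0;0 0 1 0;0 0 0.5 0;0 0 0 0;0 0 0 0"}}

```text
time_s: 5.9
tcp_pos: [0.458, 0.0525, -0.0113]
ee_rot: [[-0.976, -0.219, -0.001], [-0.219, 0.976, -0.0], [0.001, -0.0, -1.0]]
wrist_force: [0.6, -0.6, -0.0]
gripper_width: 0.999
gripper_force: 0.0
```

```bash
python3 - <<'E'
from station import sense,cams
from h import *
q=sense();p=q["tcp_pos"];R=q["ee_rot"];c=cams.capture("side");print(p,q["gripper_width"])
f=cv2.resize(c["frame"][140:260,250:410],None,fx=5,fy=5,interpolation=cv2.INTER_CUBIC)
f=cv2.convertScaleAbs(f,alpha=1.6,beta=20)
for dz,col in((.035,(0,255,0)),):
  for sx in(-1,1):
   for yy in(.0435,-.0435):
    u,v=proj(c,p+R@[sx*.0095,yy,-dz])[0];cv2.circle(f,(int((u-249.5)*5),int((v-139.5)*5)),2,col,-1)
cv2.imwrite("pics/g5.png",f)
E
```

```text
[ 0.45796954  0.05254003 -0.01125097] 0.9986143436301173
```

View pics/g5.png

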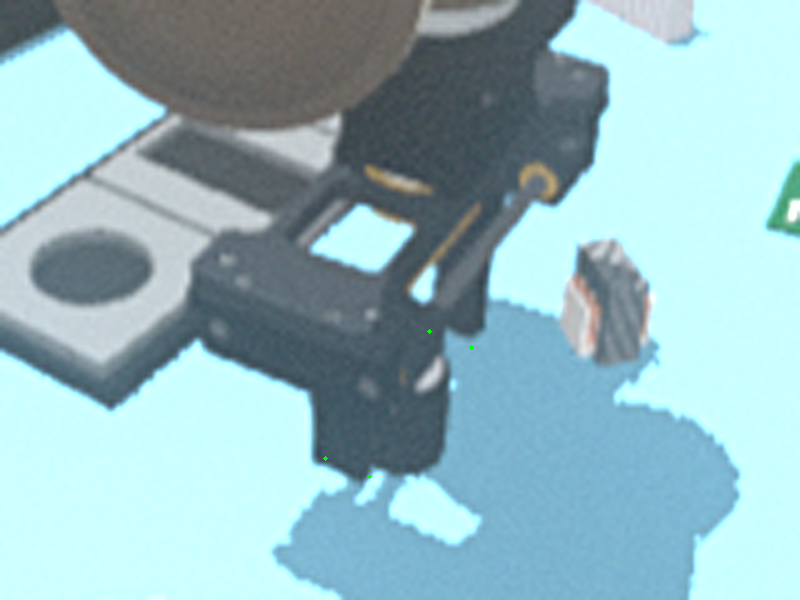

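The reported z is about 35 mm too low: with the reading at −11 mm the tips still show at about 24 mm with no contact. I'll correct for this (true z ≈ reported + 0.035).

Call:
{"api": "step_arm", "payload": {"targets": "0 0 0.5 0;0 0 0.3 0;0 0 0 0;0 0 0 0"}}

```text
time_s: 6.28
tcp_pos: [0.4579, 0.0525, -0.0193]
ee_rot: [[-0.976, -0.219, -0.0], [-0.219, 0.976, -0.0], [0.0, -0.0, -1.0]]
wrist_force: [-0.7, -0.1, 0.5]
gripper_width: 0.995
gripper_force: 0.0
```

Call:
{"api": "step_arm", "payload": {"targets": "0 0 0 0;0 0 0 0;0 0 0 0;0 0 0 0;0 0 0 0;0 0 0 0;0 0 0 0;0 0 0 0;0 0 0 0;0 0 0 0;0 0 0 0", "claw": 2.5}}

```text
time_s: 7.2
tcp_pos: [0.4581, 0.0527, -0.0191]
ee_rot: [[-0.976, -0.219, 0.0], [-0.219, 0.976, 0.0], [-0.0, 0.0, -1.0]]
wrist_force: [-0.4, 0.4, 0.9]
gripper_width: 0.397
gripper_force: 30.0
```

Call:
{"api": "step_arm", "payload": {"targets": "0 0 -0.5 0;0 0 -1.5 0;0 0 -1.5 0;0 0 -1.5 0;-1 -0.1 0 0;-2.25 -0.2 0 0;-2.5 -0.25 0 0;-2.5 -0.25 0 0;-2.5 -0.25 0 0;-2.5 -0.25 0 0;-2 -0.2 0 0;-1 -0.07 0 0"}}

```text
time_s: 8.2
tcp_pos: [0.6229, 0.073, 0.0296]
ee_rot: [[-0.976, -0.219, 0.001], [-0.219, 0.976, -0.0], [-0.001, -0.0, -1.0]]
wrist_force: [0.3, -0.1, -0.5]
gripper_width: 0.394
gripper_force: 30.0
```

Call:
{"api": "step_arm", "payload": {"targets": "0 0 0 0;0 0 0 0;0 0 0 0"}}

```text
time_s: 8.45
tcp_pos: [0.6188, 0.0725, 0.03]
ee_rot: [[-0.976, -0.219, -0.002], [-0.219, 0.976, -0.0], [0.002, 0.0, -1.0]]
wrist_force: [0.1, 0.1, -0.9]
gripper_width: 0.391
gripper_force: 30.0
```

```bash
python3 - <<'E'
from station import sense,cams
from h import *
q=sense();p=q["tcp_pos"];R=q["ee_rot"];c=cams.capture("side");print(p,q["gripper_width"])
f=cv2.resize(c["frame"][110:230,200:360],None,fx=5,fy=5,interpolation=cv2.INTER_CUBIC)
f=cv2.convertScaleAbs(f,alpha=1.6,beta=20)
for o in [(0.6203,.0732,.016)]+[(p[0]+.0175*np.cos(a),p[1]+.0175*np.sin(a),.05) for a in np.arange(0,6.28,.7)]:
    u,v=proj(c,o)[0];cv2.circle(f,(int((u-199.5)*5),int((v-109.5)*5)),2,(0,0,255),-1)
cv2.imwrite("pics/g6.png",f)
E
```

```text
[0.61883187 0.07251225 0.02998055] 0.39135119048443556
```

View pics/g6.png

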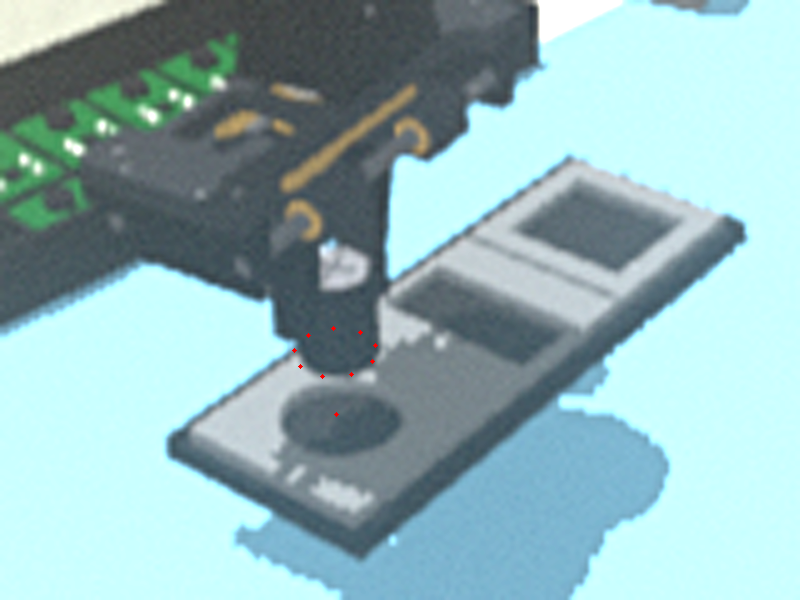

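Call:
{"api": "step_arm", "payload": {"targets": "0 0 1 0;0 0 1 0;0 0 1 0;0 0 0.5 0;0 0 0.2 0;0 0 0 0;0 0 0 0;0 0 0 0"}}

```text
time_s: 9.17
tcp_pos: [0.6205, 0.073, -0.0057]
ee_rot: [[-0.976, -0.219, 0.001], [-0.219, 0.976, 0.0], [-0.001, -0.0, -1.0]]
wrist_force: [0.9, -1.1, -0.4]
gripper_width: 0.393
gripper_force: 30.0
```

Call:
{"api": "step_arm", "payload": {"targets": "0 0 0.2 0;0 0 0.15 0;0 0 0 0;0 0 0 0"}}

```text
time_s: 9.5
tcp_pos: [0.62, 0.0728, -0.0097]
ee_rot: [[-0.976, -0.219, -0.0], [-0.219, 0.976, -0.0], [0.0, -0.0, -1.0]]
wrist_force: [-0.0, -0.5, -1.3]
gripper_width: 0.391
gripper_force: 30.0
```

Call:
{"api": "step_arm", "payload": {"targets": "0 0 0.1 0;0 0 0 0;0 0 0 0"}}

```text
time_s: 9.75
tcp_pos: [0.62, 0.0729, -0.0107]
ee_rot: [[-0.976, -0.219, -0.0], [-0.219, 0.976, -0.0], [0.0, -0.0, -1.0]]
wrist_force: [0.2, -0.2, -1.4]
gripper_width: 0.392
gripper_force: 30.0
```

Call:
{"api": "step_arm", "payload": {"targets": "0 0 0 0;0 0 0 0;0 0 0 0;0 0 0 0;0 0 0 0;0 0 0 0;0 0 -0.5 0;0 0 -1.5 0;0 0 -2 0;0 0 -2 0;0 0 -2 0;0 0 -2 0", "claw": 6.5}}

```text
time_s: 10.75
tcp_pos: [0.62, 0.0728, 0.0908]
ee_rot: [[-0.976, -0.219, 0.0], [-0.219, 0.976, 0.0], [-0.0, -0.0, -1.0]]
wrist_force: [0.2, 0.8, -1.7]
gripper_width: 0.747
gripper_force: 0.0
```

```bash
cat > go.py <<'E'
import sys,numpy as np
from station import sense
def go(xy,yang):
    q=sense();R=q["ee_rot"];p=q["tcp_pos"];a=np.degrees(np.arctan2(R[1,1],R[0,1]))
    t=a-yang; t=(t+90)%180-90
    d=R.T@np.r_[np.array(xy)-p[:2],0]; th=np.radians(a-t)
    y=np.array([np.cos(th),np.sin(th),0]);x=np.cross(y,[0,0,-1]);D=np.r_[np.array(xy)-p[:2],0]
    print("p",p.round(4),"yang",a.round(1),"turn",t.round(2),"shift cm, before turn",(d[:2]*100).round(2),"after turn",np.round([D@x*100,D@y*100],2),"j6",q["joints"][[0,5]].round(1))
E
python3 -c "
from go import go
go((.465,-.368),55.5)"
```

```text
p [0.62   0.0728 0.0908] yang 102.7 turn 47.15 shift cm, before turn [ 24.78 -39.62] after turn [-12.2  -45.11] j6 [ 21.5 -98.9]
```

Call:
{"api": "step_arm", "payload": {"targets": "1.55 -2.476 0 0;1.55 -2.476 0 0;1.55 -2.476 0 0;1.55 -2.476 0 0;1.55 -2.476 0 0;1.55 -2.476 0 0;1.55 -2.476 0 0;1.55 -2.476 0 0;1.55 -2.476 0 0;1.55 -2.476 0 0;1.55 -2.476 0 0;1.55 -2.476 0 0", "claw": 8.7}}

```text
time_s: 11.75
tcp_pos: [0.503, -0.2591, 0.09]
ee_rot: [[-0.976, -0.219, 0.001], [-0.219, 0.976, -0.0], [-0.001, -0.0, -1.0]]
wrist_force: [0.4, -0.5, -0.3]
gripper_width: 0.997
gripper_force: 0.0
```

Call:
{"api": "step_arm", "payload": {"targets": "1.55 -2.476 0 0;1.55 -2.476 0 0;1.55 -2.476 0 0;1.55 -2.476 0 0;0 0 0 6.7;0 0 0 6.7;0 0 0 6.7;0 0 0 6.7;0 0 0 6.7;0 0 0 6.7;0 0 0 6.9;0 0 0 0"}}

```text
time_s: 12.75
tcp_pos: [0.4648, -0.368, 0.0897]
ee_rot: [[-0.823, 0.567, 0.0], [0.567, 0.823, -0.0], [-0.0, 0.0, -1.0]]
wrist_force: [-0.0, -0.4, -0.3]
gripper_width: 0.999
gripper_force: 0.0
```

Call:
{"api": "step_arm", "payload": {"targets": "0 0 0 0;0 0 2 0;0 0 2 0;0 0 0 0;0 0 0 0"}}

```text
time_s: 13.17
tcp_pos: [0.4641, -0.3678, 0.0488]
ee_rot: [[-0.826, 0.564, -0.002], [0.564, 0.826, 0.001], [0.002, -0.001, -1.0]]
wrist_force: [0.8, 0.2, 1.5]
gripper_width: 0.999
gripper_force: 0.0
```

```bash
python3 - <<'E'
from station import sense,cams
from h import *
from go import go
go((.465,-.368),55.5)
q=sense();p=q["tcp_pos"];R=q["ee_rot"]
c=cams.capture("side");S=cv2.resize(c["frame"][100:160,380:480],(800,480),interpolation=cv2.INTER_CUBIC);S=cv2.convertScaleAbs(S,alpha=1.6,beta=20)
for sx in(-1,1):
  for yy in(.0435,-.0435):
    u,v=proj(c,p+R@[sx*.0095,yy,-.035])[0];cv2.circle(S,(int((u-379.5)*8),int((v-99.5)*8)),2,(0,255,0),-1)
y=R[:,1];x=R[:,0]
for a in(-.024,.024):
  for b in(-.012,.012):
    u,v=proj(c,np.array([.465,-.368,.042])+y*a+x*b)[0];cv2.circle(S,(int((u-379.5)*8),int((v-99.5)*8)),2,(0,0,255),-1)
cv2.imwrite("pics/g7.png",S)
E
```

```text
p [ 0.4641 -0.3678  0.0488] yang 55.7 turn 0.16 shift cm, before turn [-0.09  0.03] after turn [-0.09  0.03] j6 [ -22.7 -101.6]
```

View pics/g7.png

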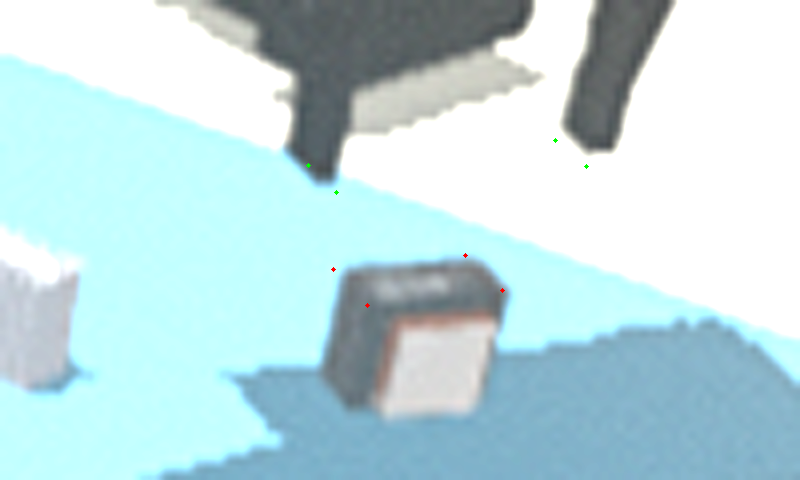

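Call:
{"api": "step_arm", "payload": {"targets": "0 0 1.5 0;0 0 1.5 0;0 0 1.5 0;0 0 1 0;0 0 1 0;0 0 0.4 0;0 0 0 0;0 0 0 0"}}

```text
time_s: 13.88
tcp_pos: [0.4653, -0.3682, -0.0192]
ee_rot: [[-0.825, 0.565, 0.001], [0.565, 0.825, -0.001], [-0.001, -0.0, -1.0]]
wrist_force: [-0.5, 0.4, 0.2]
gripper_width: 1.004
gripper_force: 0.0
```

Call:
{"api": "step_arm", "payload": {"targets": "0 0 0 0;0 0 0 0;0 0 0 0;0 0 0 0;0 0 0 0;0 0 0 0;0 0 0 0;0 0 0 0;0 0 0 0;0 0 0 0", "claw": 3.8}}

```text
time_s: 14.72
tcp_pos: [0.4648, -0.3683, -0.0195]
ee_rot: [[-0.825, 0.566, 0.0], [0.566, 0.825, -0.0], [-0.0, -0.0, -1.0]]
wrist_force: [-0.2, -1.5, 0.0]
gripper_width: 0.548
gripper_force: 29.9
```

Call:
{"api": "step_arm", "payload": {"targets": "0 0 -0.3 0;0 0 -0.7 0;0 0 -1 0;0 0 -1 0;0 0 -1 0;0 0 -1 0;0 0 -1 0;0 0 0 0;0 0 0 0"}}

```text
time_s: 15.47
tcp_pos: [0.4653, -0.3681, 0.0413]
ee_rot: [[-0.825, 0.566, 0.002], [0.566, 0.825, -0.001], [-0.002, 0.001, -1.0]]
wrist_force: [0.0, 0.1, -3.2]
gripper_width: 0.551
gripper_force: 29.9
```

```bash
python3 - <<'E'
from go import go
go((.6435,-.1212),6.9)
E
```

```text
p [ 0.4653 -0.3681  0.0413] yang 55.5 turn 48.65 shift cm, before turn [-0.73 30.44] after turn [22.37 20.66] j6 [ -22.7 -101.7]
```

Call:
{"api": "step_arm", "payload": {"targets": "0 0.8 0 0;-0.05 1.6 0 0;-0.05 2.3 0 0;-0.06 2.3 0 0;-0.06 2.3 0 0;-0.06 2.3 0 0;-0.06 2.3 0 0;-0.06 2.3 0 0;-0.06 2.3 0 0;-0.06 2.3 0 0;-0.06 2.3 0 0;-0.06 2.3 0 0"}}

```text
time_s: 16.47
tcp_pos: [0.6137, -0.1604, 0.0392]
ee_rot: [[-0.825, 0.566, -0.002], [0.566, 0.825, 0.0], [0.002, -0.001, -1.0]]
wrist_force: [1.0, -0.9, -3.1]
gripper_width: 0.548
gripper_force: 29.9
```

Call:
{"api": "step_arm", "payload": {"targets": "-0.06 2.2 0 0;-0.06 1.8 0 0;0 1 0 0;0 0 0 3;0 0 0 5.5;0 0 0 6;0 0 0 6;0 0 0 6;0 0 0 6;0 0 0 6;0 0 0 6;0 0 0 4.15"}}

```text
time_s: 17.47
tcp_pos: [0.6423, -0.1218, 0.0398]
ee_rot: [[-0.115, 0.993, -0.002], [0.993, 0.115, 0.0], [0.0, -0.001, -1.0]]
wrist_force: [0.6, 1.0, -2.9]
gripper_width: 0.548
gripper_force: 29.9
```

Call:
{"api": "step_arm", "payload": {"targets": "0 0 0 0;0 0 0 0;0 0 0 0"}}

```text
time_s: 17.72
tcp_pos: [0.6427, -0.1217, 0.0401]
ee_rot: [[-0.121, 0.993, -0.001], [0.993, 0.121, 0.0], [0.0, -0.001, -1.0]]
wrist_force: [-0.1, -0.3, -2.7]
gripper_width: 0.547
gripper_force: 29.9
```

```bash
python3 - <<'E'
from go import go
go((.6435,-.1212),6.9)
from station import sense,cams
from h import *
p=sense()["tcp_pos"];R=sense()["ee_rot"]
c=cams.capture("side");S=cv2.resize(c["frame"][90:190,230:370],(784,560),interpolation=cv2.INTER_CUBIC);S=cv2.convertScaleAbs(S,alpha=1.6,beta=20)
cv2.imwrite("pics/g8.png",S)
E
```

```text
p [ 0.6427 -0.1217  0.0401] yang 7.0 turn 0.07 shift cm, before turn [0.04 0.09] after turn [0.04 0.09] j6 [   3.4 -176.4]
```

View pics/g8.png

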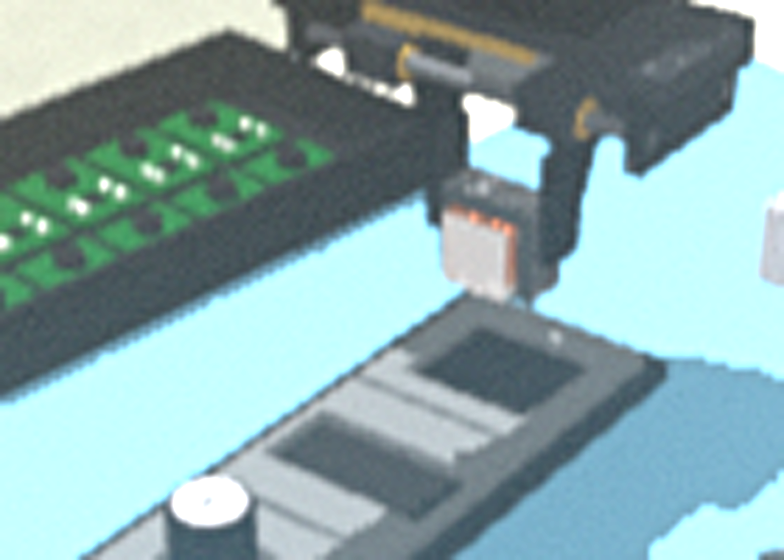

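Call:
{"api": "step_arm", "payload": {"targets": "0 0.08 1 0;0 0 1 0;0 0 1 0;0 0 1 0;0 0 0.5 0;0 0 0.2 0;0 0 0 0;0 0 0 0"}}

```text
time_s: 18.43
tcp_pos: [0.6442, -0.1215, -0.0065]
ee_rot: [[-0.12, 0.993, 0.0], [0.993, 0.12, -0.0], [-0.0, 0.0, -1.0]]
wrist_force: [-0.1, 0.6, -3.7]
gripper_width: 0.547
gripper_force: 29.9
```

Call:
{"api": "step_arm", "payload": {"targets": "0 0 0.2 0;0 0 0.15 0;0 0 0.1 0;0 0 0 0;0 0 0 0"}}

```text
time_s: 18.85
tcp_pos: [0.6438, -0.1215, -0.0111]
ee_rot: [[-0.12, 0.993, 0.0], [0.993, 0.12, 0.0], [-0.0, 0.0, -1.0]]
wrist_force: [-0.1, -0.1, -2.6]
gripper_width: 0.547
gripper_force: 29.9
```

Call:
{"api": "step_arm", "payload": {"targets": "0 0 0 0;0 0 0 0;0 0 0 0;0 0 0 0;0 0 0 0;0 0 0 0;0 0 -0.5 0;0 0 -1.5 0;0 0 -2 0;0 0 -2 0;0 0 -2 0;0 0 -2 0", "claw": 7.5}}

```text
time_s: 19.85
tcp_pos: [0.6438, -0.1215, 0.0903]
ee_rot: [[-0.12, 0.993, 0.0], [0.993, 0.12, -0.0], [-0.0, 0.0, -1.0]]
wrist_force: [0.5, 0.2, 1.0]
gripper_width: 0.864
gripper_force: 0.0
```

```bash
python3 - <<'E'
from go import go
go((.585,-.2925),82.8)
E
```

```text
p [ 0.6438 -0.1215  0.0903] yang 6.9 turn -75.9 shift cm, before turn [-16.27  -7.89] after turn [  3.69 -17.7 ] j6 [   3.4 -176.5]
```

Call:
{"api": "step_arm", "payload": {"targets": "-2.03 -0.986 0 0;-2.03 -0.986 0 0;-2.03 -0.986 0 0;-2.03 -0.986 0 0;-2.03 -0.986 0 0;-2.03 -0.986 0 0;-2.03 -0.986 0 0;-2.03 -0.986 0 0;0 0 0 -6.9;0 0 0 -6.9;0 0 0 -6.9;0 0 0 -6.9", "claw": 6.5}}

```text
time_s: 20.85
tcp_pos: [0.5849, -0.2925, 0.0893]
ee_rot: [[-0.571, 0.821, 0.0], [0.821, 0.571, -0.0], [-0.0, 0.0, -1.0]]
wrist_force: [-0.8, -0.1, 0.2]
gripper_width: 0.749
gripper_force: 0.0
```

Call:
{"api": "step_arm", "payload": {"targets": "0 0 0 -6.9;0 0 0 -6.9;0 0 0 -6.9;0 0 0 -6.9;0 0 0 -6.9;0 0 0 -6.9;0 0 0 -6.9;0 0 1.5 0;0 0 2 0;0 0 0 0;0 0 0 0;0 0 0 0"}}

```text
time_s: 21.85
tcp_pos: [0.5857, -0.2925, 0.0549]
ee_rot: [[-0.992, 0.125, 0.001], [0.125, 0.992, -0.001], [-0.001, -0.001, -1.0]]
wrist_force: [-0.4, 0.3, 0.8]
gripper_width: 0.748
gripper_force: 0.0
```

```bash
python3 - <<'E'
from station import sense,cams
from h import *
from go import go
go((.585,-.2925),82.8)
c=cams.capture("side");S=cv2.resize(c["frame"][85:185,250:410],(800,500),interpolation=cv2.INTER_CUBIC);S=cv2.convertScaleAbs(S,alpha=1.4,beta=10)
cv2.imwrite("pics/g9.png",S)
E
```

```text
p [ 0.5857 -0.2925  0.0549] yang 82.8 turn 0.03 shift cm, before turn [ 0.07 -0.  ] after turn [ 0.07 -0.  ] j6 [-12.4 -84.8]
```

View pics/g9.png

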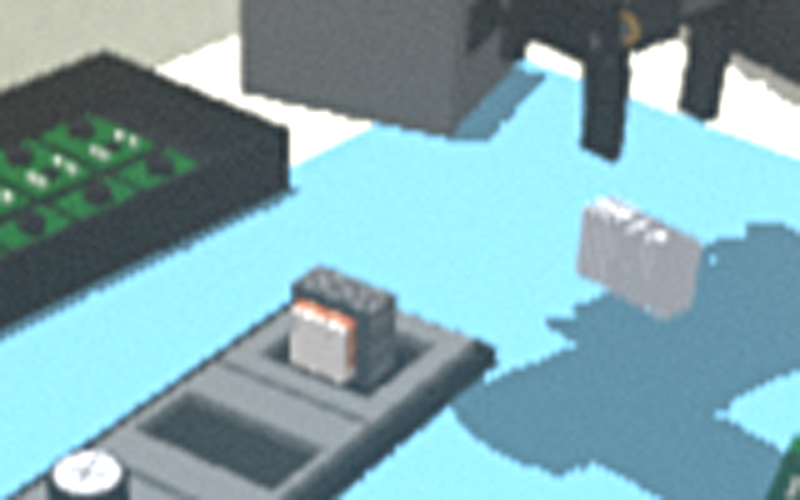

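Call:
{"api": "step_arm", "payload": {"targets": "0 0 1.5 0;0 0 1.5 0;0 0 1.5 0;0 0 1.2 0;0 0 1 0;0 0 0.7 0;0 0 0 0;0 0 0 0"}}

```text
time_s: 22.57
tcp_pos: [0.5853, -0.2923, -0.02]
ee_rot: [[-0.992, 0.125, 0.0], [0.125, 0.992, -0.0], [-0.0, -0.0, -1.0]]
wrist_force: [0.0, -0.4, 0.9]
gripper_width: 0.746
gripper_force: 0.0
```

Call:
{"api": "step_arm", "payload": {"targets": "0 0 0 0;0 0 0 0;0 0 0 0;0 0 0 0;0 0 0 0;0 0 0 0;0 0 0 0;0 0 0 0;0 0 0 0;0 0 0 0", "claw": 1.5}}

```text
time_s: 23.4
tcp_pos: [0.5851, -0.2923, -0.02]
ee_rot: [[-0.992, 0.125, 0.0], [0.125, 0.992, -0.0], [-0.0, -0.0, -1.0]]
wrist_force: [-0.7, -0.4, 1.1]
gripper_width: 0.273
gripper_force: 30.0
```

Call:
{"api": "step_arm", "payload": {"targets": "0 0 -0.3 0;0 0 -0.7 0;0 0 -1 0;0 0 -1 0;0 0 -1 0;0 0 -1 0;0 0 -1.5 0;0 0 -1.5 0;0 0 -1 0;0 0 0 0;0 0 0 0"}}

```text
time_s: 24.32
tcp_pos: [0.5853, -0.2921, 0.0707]
ee_rot: [[-0.992, 0.125, 0.002], [0.125, 0.992, 0.0], [-0.002, 0.0, -1.0]]
wrist_force: [-0.2, 0.1, -1.1]
gripper_width: 0.275
gripper_force: 30.0
```

```bash
python3 - <<'E'
from go import go
go((.632,-.0238),96.9)
E
```

```text
p [ 0.5853 -0.2921  0.0707] yang 82.8 turn -14.11 shift cm, before turn [-1.26 27.2 ] after turn [-7.86 26.08] j6 [-12.4 -84.8]
```

Call:
{"api": "step_arm", "payload": {"targets": "-0.06 1 0 0;-0.1 2 0 0;-0.1 2.3 0 0;-0.1 2.3 0 0;-0.1 2.3 0 0;-0.1 2.3 0 0;-0.1 2.3 0 0;-0.1 2.3 0 0;-0.1 2.3 0 0;-0.1 2.3 0 0;-0.1 2.3 0 0;-0.1 2 0 0"}}

```text
time_s: 25.32
tcp_pos: [0.6279, -0.0366, 0.0685]
ee_rot: [[-0.992, 0.125, -0.003], [0.125, 0.992, -0.0], [0.003, -0.0, -1.0]]
wrist_force: [0.0, 0.3, -0.7]
gripper_width: 0.275
gripper_force: 30.0
```

Call:
{"api": "step_arm", "payload": {"targets": "-0.1 1.5 0 0;0 0 0 -3;0 0 0 -4.1;0 0 0 -4;0 0 0 -3;0 0 0 0;0 0 0 0;0 0 0 0"}}

```text
time_s: 25.98
tcp_pos: [0.6313, -0.0238, 0.0693]
ee_rot: [[-0.993, -0.119, -0.001], [-0.119, 0.993, -0.0], [0.001, 0.0, -1.0]]
wrist_force: [0.5, 0.7, -0.8]
gripper_width: 0.275
gripper_force: 30.0
```

```bash
python3 - <<'E'
from go import go
go((.632,-.0238),96.9)
from station import cams
from h import *
c=cams.capture("side");S=cv2.resize(c["frame"][85:205,230:390],(800,600),interpolation=cv2.INTER_CUBIC);S=cv2.convertScaleAbs(S,alpha=1.4,beta=10)
cv2.imwrite("pics/g10.png",S)
E
```

```text
p [ 0.6313 -0.0238  0.0693] yang 96.8 turn -0.07 shift cm, before turn [-0.07 -0.01] after turn [-0.07 -0.01] j6 [ 12.5 -95.7]
```

View pics/g10.png

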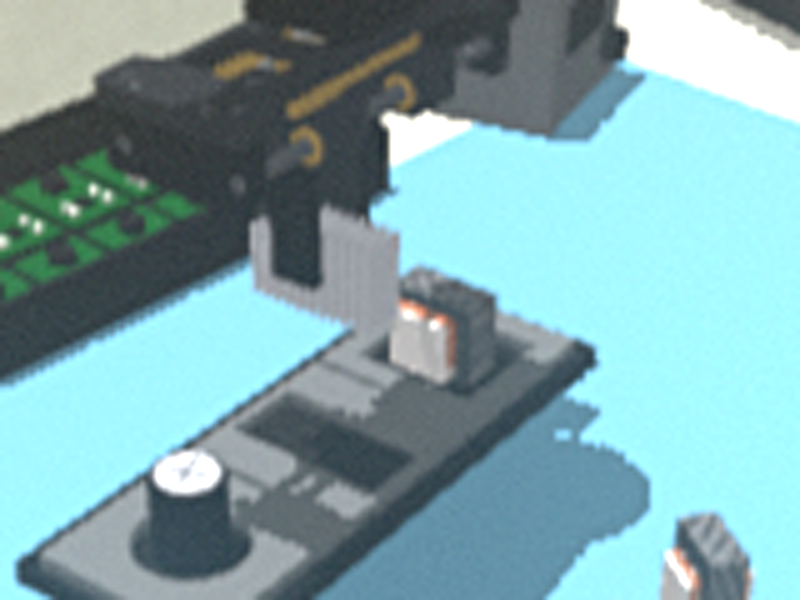

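```bash
python3 - <<'E'
from station import cams,sense
from h import *
c=cams.capture("side");p=sense()["tcp_pos"];R=sense()["ee_rot"]
P=[np.r_[p[:2],.0893]+R@[a,.012,0] for a in(-.032,.032)]+[np.r_[p[:2],.0893]+R@[.032,-.012,0]]
print(((proj(c,P)-[229.5,84.5])*5).round())
E
```

```text
[[250. 292.]
 [364. 337.]
 [396. 314.]]
```

Call:
{"api": "step_arm", "payload": {"targets": "-0.05 0 1 0;0 0 1.5 0;0 0 1.5 0;0 0 1.5 0;0 0 1 0;0 0 0.7 0;0 0 0.3 0;0 0 0 0;0 0 0 0;0 0 0 0"}}

```text
time_s: 26.92
tcp_pos: [0.6329, -0.0238, -0.0043]
ee_rot: [[-0.993, -0.12, 0.002], [-0.12, 0.993, 0.0], [-0.002, -0.0, -1.0]]
wrist_force: [0.6, -0.8, 0.4]
gripper_width: 0.277
gripper_force: 30.0
```

Call:
{"api": "step_arm", "payload": {"targets": "0 0 0.2 0;0 0 0.2 0;0 0 0.1 0;0 0 0 0;0 0 0 0;0 0 0 0"}}

```text
time_s: 27.42
tcp_pos: [0.6322, -0.0239, -0.0101]
ee_rot: [[-0.993, -0.12, 0.0], [-0.12, 0.993, -0.0], [-0.0, -0.0, -1.0]]
wrist_force: [-0.5, 0.3, -1.1]
gripper_width: 0.273
gripper_force: 30.0
```

Call:
{"api": "step_arm", "payload": {"targets": "0 0 0.1 0;0 0 0.05 0;0 0 0 0;0 0 0 0;0 0 0 0"}}

```text
time_s: 27.83
tcp_pos: [0.6321, -0.0239, -0.0117]
ee_rot: [[-0.993, -0.12, -0.0], [-0.12, 0.993, 0.0], [0.0, 0.0, -1.0]]
wrist_force: [0.5, -0.1, -0.5]
gripper_width: 0.274
gripper_force: 30.0
```

Call:
{"api": "step_arm", "payload": {"targets": "0 0 0 0;0 0 0 0;0 0 0 0;0 0 0 0;0 0 0 0;0 0 0 0;0 0 -0.5 0;0 0 -1.5 0;0 0 -2 0;0 0 -2 0;0 0 -2 0;0 0 -2 0", "claw": 5}}

```text
time_s: 28.83
tcp_pos: [0.632, -0.0239, 0.0898]
ee_rot: [[-0.993, -0.12, 0.0], [-0.12, 0.993, 0.0], [-0.0, -0.0, -1.0]]
wrist_force: [0.7, 0.7, 0.1]
gripper_width: 0.577
gripper_force: 0.0
```

Call:
{"api": "step_arm", "payload": {"targets": "0 -2 -1 0;0 -3 -1 0;0 -3 0 0;0 -3 0 0;0 -3 0 0;0 -3 0 0;0 -3 0 0;0 -3 0 0;0 -3 0 0;0 -3 0 0;0 -2 0 0;0 0 0 0"}}

```text
time_s: 29.83
tcp_pos: [0.6688, -0.336, 0.1079]
ee_rot: [[-0.993, -0.116, -0.0], [-0.116, 0.993, -0.001], [0.0, -0.001, -1.0]]
wrist_force: [-0.2, -0.5, 1.3]
gripper_width: 0.57
gripper_force: 0.0
```

```bash
python3 - <<'E'
from station import cams,sense
from h import *
c=cams.capture("side");t=cams.capture("top")
a=cv2.resize(c["frame"][120:240,220:380],(400,300),interpolation=cv2.INTER_CUBIC);b=cv2.resize(t["frame"][120:240,240:400],(400,300),interpolation=cv2.INTER_CUBIC)
w=cv2.resize(t["frame"],(400,250)); cv2.imwrite("pics/g11.png",np.hstack([np.vstack([a,b]),np.vstack([w,cv2.resize(c["frame"],(400,250)),np.zeros((100,400,3),np.uint8)])]))
d=pickle.load(open("c0.pkl","rb"))
for (n,x,y) in(("top",190,179),("top",220,252),("top",340,249)):
    print(n,np.abs(d[n]["frame"][y-14:y+14,x-14:x+14].astype(int)-t["frame"][y-14:y+14,x-14:x+14]).max())
print(sense()["time_s"],sense()["gripper_width"])
E
```

```text
top 7
top 7
top 74
29.9333 0.572312757335937
```

View pics/g11.png

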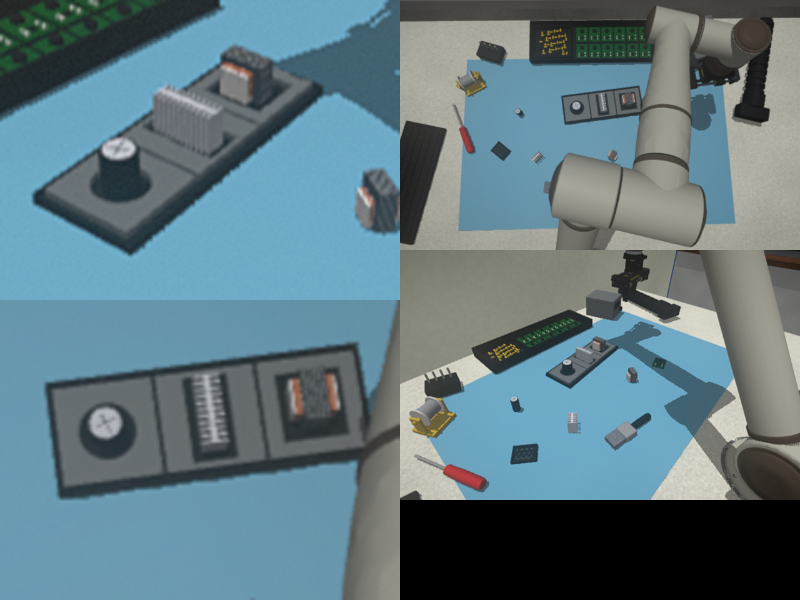

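```bash
python3 -c "
from station import r
print(r.finish_job())"
```

```text
the job is handed in; nothing more can be done
None
```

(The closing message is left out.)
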